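# Offer up the gearbox cover of the paint stirrer drive

## Robot

A 6-joint arm with a two-finger parallel gripper is mounted at the origin on the work surface. World frame = base frame: x ahead of the robot, y to its left, z up, the work surface at z = 0. Lengths are in m, angles in rad, forces in N, time in s.
With the tool pointing down it reaches from about 0.35 to 1 m from the base axis. Payload 7.1 kg.
Tool frame: the origin (TCP) lies at the very end of the fingers, on their centre line; the grasp point (between the pads) lies robot.grasp_offset behind it (robot.grasp_offset is the distance from the TCP to the grasp point, in m); z points along the fingers, y is the direction in which the jaws open and shut (so a half turn about z gives the same grasp; the last joint's range is limited). The gripper opens to 85 mm and grips with 20 to 120 N. Pads are 22 mm wide; open, the fingers measure 114 mm over their backs; the gripper's body (76 mm by 85 mm) begins 54 mm behind the grasp point. The pads swing forward as they close: fully open they stand 13 mm farther back than shut.
Start: joints at [-1.31, 0.423, 1.63, -0, 1.089, -0.019], TCP at [0.173, -0.601, 0.231] pointing down, gripper open.
Joint ranges: [-3, 3], [-0.9, 2.11], [0.09, 2.58], [-1.31, 4.45], [0.11, 2.69], [-2.54, 2.54]. Speed limits (rad/s): [2.39, 2.39, 3.01, 3.14, 3.14, 3.14].

## Interface

Orientations are given as a unit quaternion [x, y, z, w].
In Python, from workcell import robot gives the robot as it stands. Calls block until the motion is done:
- robot.reach(position, orientation): joint-space move of the TCP to a pose.
- robot.move_linear(position, velocity=0.15, ori=None): straight line of the TCP; ori=None keeps the orientation; velocity is the mean speed in m/s.
- robot.set_joints(angles): joint-space move.
- robot.open() and robot.grasp(force=None): open the fingers fully, or close them until they stop; force is the grip in N (None keeps the last).
- robot.hold(seconds).
- robot.solve_ik(position, orientation): joint angles nearest the present ones, or None.
- robot.read_state(): the state.
- robot.snapshot(name): name is "side" or "top"; returns the picture (480x640x3 uint8, red, green, blue); there is no depth.
- robot.camera_info(name): a dict with "fx", "fy", "cx", "cy" (pixels), "R" (3x3) and "t" (3): a world point X has camera coordinates R X + t. Camera axes: x right, y down, z forward; pixel columns grow to the right and rows downward; lengths in m; the calibration is good to about 2 mm. A picture is of the moment at which its call begins. camera_info takes no time and is no camera call.
A pose or a line that the arm cannot do raises robot.MotionError and nothing moves.
- robot.finish_job(): hands the job in, once; it reports no verdict.
The state is a dict: "t": time; "joint_pos": joint angles; "joint_vel": joint speeds; "joint_efforts": joint torques, N m; "position": TCP position; "tool_rot": TCP orientation; "force": force on the tool from outside, world axes, zero at the start; "moment": the same for the moment, N m; "width": opening from 0.0 (shut) to 1.0 (fully open).
Only numpy, scipy, OpenCV 4.12 (cv2) and the standard library are available. Lean on these libraries where they do the work, as an engineer would, in place of code of your own. Each camera call takes 0.05 s, during which the arm holds its last target.

## Task

The open gearbox of the paint stirrer is to be closed: first turn the selector knob on the control box to the mark with three dots (standstill), then pick up the aluminium cover plate and hold it level about 2 cm above the gearbox, the right way round, with its three holes over the three threaded holes so that each threaded hole shows whole through its plate hole and the screws could be dropped in. Finish while still holding the plate hovering there, still and not touching the gearbox; leave the tin, the jar and the screwdriver where they are.

Things in the scene. Friction and masses are not known exactly. Their poses are not given: they have to be found in the camera images.
- selector (a joint): Selector knob angle, rad; grows clockwise seen from above. It has three detents: 0 (one dot), 0.7 (two dots), 1.4 (three dots, the wanted one); end stops just past the first and last. It snaps into the nearest detent when let go; turning past a detent takes under 0.15 N m. At the start it is at one or two dots (rarely balanced between them).
- selector_grip (a point): Point on the selector knob's vertical axis at the height to grip, 13 mm below the top of its bar grip. The knob is black: a disc 50 mm across with an upright bar grip on it, 48 mm long along this point's x axis, 14 mm thick along its y axis, 32 mm tall above the disc. The white pointer line is at the bar's -x end. The frame turns with the knob.
- control_box: Fixed white box 130 x 130 x 45 mm with the selector knob in the middle of its top (knob's top at 91 mm). Origin at the centre of its underside. Black dots on its top 46 mm from the knob's axis: one dot in the box's -x direction, two dots 0.7 rad clockwise from it (seen from above), three dots 1.4 rad clockwise from it, that is nearly towards the box's +y.
- cover: Loose aluminium cover plate, 6 mm thick, about 0.3 kg, lying flat on the bench, grip bar up. T-shaped outline: wide part x -58 to +12 mm, y -60 to +60; narrow part x +12 to +82 mm, y -30 to +30. Three through holes of 16 mm, at (x, y) = (-42, +42), (-42, -42) and (+64, 0) mm. A black upright grip bar stands on it at x = y = 0: 50 mm long (x), 14 mm thick (y), from z = 6 to 48 mm. Origin on the underside below the bar, at the balance point; z up.
- cover_grip (a point): Point inside the cover's grip bar to take hold of, 31 mm above the plate's underside; same axes as the cover.
- cover_hole0 (a point): Centre of the cover's hole at (-42, +42) mm, on the underside.
- cover_hole1 (a point): Centre of the cover's hole at (-42, -42) mm, on the underside.
- cover_hole2 (a point): Centre of the cover's hole at (+64, 0) mm (narrow end), on the underside.
- gearbox: Fixed grey gearbox, open at the top with brass gears inside, same T outline and axes as the cover (narrow end to +x), 75 mm tall; a dark motor 54 mm across sticks out 50 mm from the narrow end, to 61 mm high. Origin at the underside, below where the cover's origin belongs.
- face (a point): Point on the gearbox's upper flange face (75 mm above the bench), straight above the gearbox's origin: where the cover's origin would lie if it were seated. Same axes as the gearbox.
- thread0 (a point): Threaded hole of 6 mm in the flange face at gearbox (-42, +42) mm; belongs to cover_hole0.
- thread1 (a point): Threaded hole of 6 mm in the flange face at gearbox (-42, -42) mm; belongs to cover_hole1.
- thread2 (a point): Threaded hole of 6 mm in the flange face at gearbox (+64, 0) mm (narrow end); belongs to cover_hole2.
- tin: Bystander: steel paint tin, 100 mm across, 110 mm tall. Origin at the centre of its underside.
- jar: Bystander: small clear jar with white cap, 56 mm across, 65 mm tall. Origin at the centre of its underside.
- screwdriver: Bystander: screwdriver with black handle lying on the bench, 200 mm long along its x, 26 mm thick. Origin below its middle.
Not all that is in view belongs to the job. There is more than one size of the cover; the job needs the smaller.

How it is judged:
On the way, in this order (a step that is already met when the one before it is completed fails the run):
1. the selector stands at three dots (value of joint selector between 1.2 and 1.6 rad), for 0.2 s.
2. the cover plate is lifted clear of the bench (height (world z) of cover above 0.05 m), for 0.2 s.
At the end, for the whole second after the job is handed in: Selector at three dots (1.2 to 1.6 rad); each cover hole within 5 mm, seen from above, of its threaded hole; underside 8 to 35 mm above the flange face, tilt under 0.12 rad; held by the fingers (over 0.5 N), under 0.2 N on the gearbox, slower than 20 mm/s (all of step 1 and horizontal distance between cover_hole0 and thread0 below 0.005 m and horizontal distance between cover_hole1 and thread1 below 0.005 m and horizontal distance between cover_hole2 and thread2 below 0.005 m and z of cover in the frame of face between 0.008 and 0.035 m and angle between cover's own z axis and vertical below 0.12 rad and contact force between cover and the fingers above 0.5 N and contact force between cover and gearbox below 0.2 N and linear speed of cover below 0.02 m/s); the arm keeps its last pose, push and grip.
It fails at once if the tin is moved by more than 30 mm (distance of tin from where it was at the start of the episode above 0.03 m).
It fails at once if the jar is moved by more than 30 mm (distance of jar from where it was at the start of the episode above 0.03 m).
It fails at once if the screwdriver is moved by more than 30 mm (distance of screwdriver from where it was at the start of the episode above 0.03 m).
It also fails if it takes over 54 s, if anything falls off the work surface, if the arm or the gripper's body presses on something with over 40 N, if the wrist force passes 120 N, or if a joint passes its speed limit or range.

## Working session

There is one attempt and no reset: what is moved stays moved. The work goes in short steps, each a Python script; the robot and the scene stay as the last script left them, time stands still between calls to the robot, and variables do not carry over. Pictures are saved under pics/ and viewed, and the job is handed in when it is done.

```bash
ls; mkdir -p pics
python3 - <<'E'
from workcell import robot
import cv2
for n in ("top","side"):
    im=robot.snapshot(n); cv2.imwrite(f"pics/{n}0.png",im[:,:,::-1])
    c=robot.camera_info(n); print(n,{k:(v.tolist() if hasattr(v,'tolist') else v) for k,v in c.items()})
print(robot.grasp_offset, robot.read_state())
E
```

```text
pics
top {'fx': 606.1435262444273, 'fy': 606.1435262444273, 'cx': 319.5845461502072, 'cy': 232.79451344242932, 'R': [[-0.022370797363852654, -0.9994888600527438, -0.02283782073167182], [-0.9877186324396678, 0.025629072412650986, -0.15412674582557082], [0.15463327765011795, 0.019109402861775322, -0.9877871127755455]], 't': [0.013053637943662764, 0.5005885791116749, 1.2020674408484164]}
side {'fx': 505.0841084089113, 'fy': 505.0841084089113, 'cx': 321.39822723273846, 'cy': 240.47891411105445, 'R': [[-0.9778037215886898, -0.20947996713424472, -0.0042456350224319706], [-0.11559119340581533, 0.5562318965518382, -0.8229488157020245], [0.1747528484870199, -0.8041916566514359, -0.5680996579103806]], 't': [0.48411782703381306, 0.1434907007099057, 1.2771011265445291]}
0.0187 {'t': 0.1, 'joint_pos': array([-1.31000483e+00,  4.23772203e-01,  1.63064403e+00, -3.87377717e-05,
        1.08862203e+00, -1.90230581e-02]), 'joint_vel': array([-0.00037808, -0.00199496, -0.00354288, -0.00031564,  0.0030948 ,
       -0.00021978]), 'joint_efforts': array([ 1.04142222e-03, -5.58422613e+01, -2.82445836e+01, -1.29555110e-04,
        3.00565553e-03,  1.22828664e-05]), 'position': array([ 0.17247768, -0.60018873,  0.23060661]), 'tool_rot': array([ 9.90227418e-01,  1.39460167e-01, -1.04191694e-04, -7.15459090e-04]), 'force': array([-0.43369164,  0.94475028,  0.0058415 ]), 'moment': array([-0.041546  ,  0.02750703,  0.0133014 ]), 'width': 1.0002318898690987}
```

View pics/top0.png

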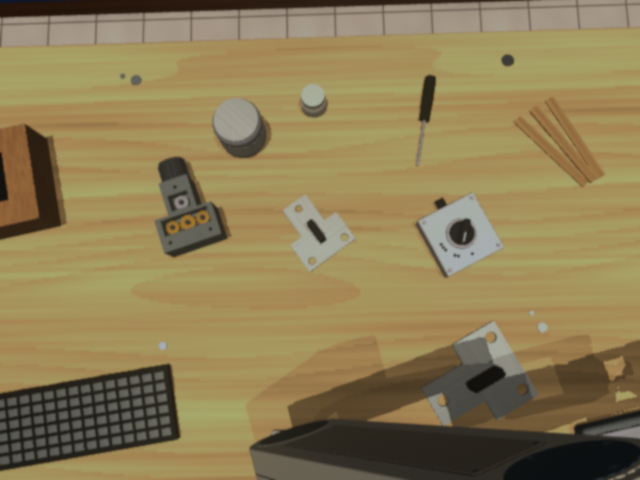

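View pics/side0.png

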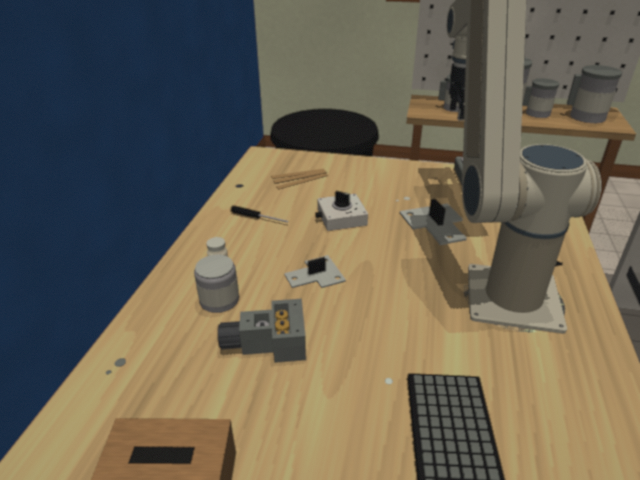

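Two T-shaped plates are in view. One is at top (317,232), and the other at (485,378), closer to the arm, looks larger. The gearbox is at about (188,213) and the control box at (460,234). I'll enlarge each of them.

```bash
python3 - <<'E'
import cv2,numpy as np
im=cv2.imread("pics/top0.png")
def crop(u,v,w,h,s,name):
    c=cv2.resize(im[v:v+h,u:u+w],None,fx=s,fy=s,interpolation=cv2.INTER_CUBIC)
    for i in range(0,w,10): cv2.putText(c,str(u+i),(i*s,10),0,.35,(0,0,255),1); cv2.line(c,(i*s,12),(i*s,18),(0,0,255),1)
    for i in range(0,h,10): cv2.putText(c,str(v+i),(0,i*s+4),0,.35,(0,0,255),1); cv2.line(c,(24,i*s),(30,i*s),(0,0,255),1)
    cv2.imwrite("pics/"+name,c)
crop(270,185,95,95,6,"cover.png")
crop(145,150,95,110,5,"gear.png")
crop(410,185,100,95,6,"box.png")
E
cat > h.py <<'E'
import numpy as np
from workcell import robot
def px2w(cam,u,v,z):
    c=robot.camera_info(cam);R=np.array(c["R"]);t=np.array(c["t"])
    d=R.T@np.array([(u-c["cx"])/c["fx"],(v-c["cy"])/c["fy"],1]);o=-R.T@t
    return o+d*(z-o[2])/d[2]
def w2px(cam,X):
    c=robot.camera_info(cam);p=np.array(c["R"])@np.asarray(X)+np.array(c["t"])
    return np.array([c["fx"]*p[0]/p[2]+c["cx"],c["fy"]*p[1]/p[2]+c["cy"]])
E
```

```text
(no output)
```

View pics/cover.png

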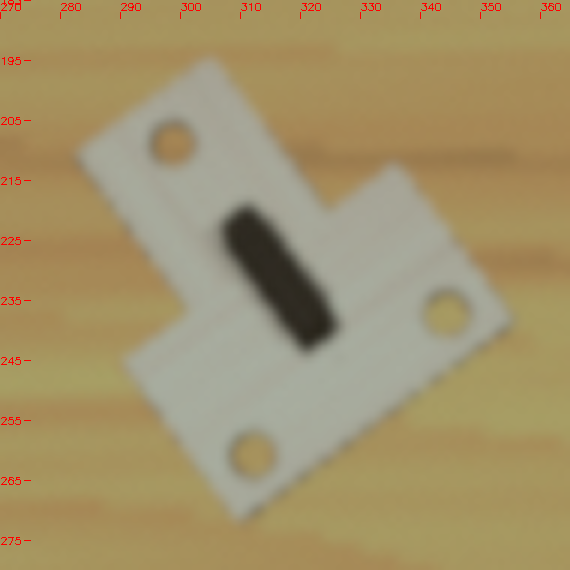

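View pics/gear.png

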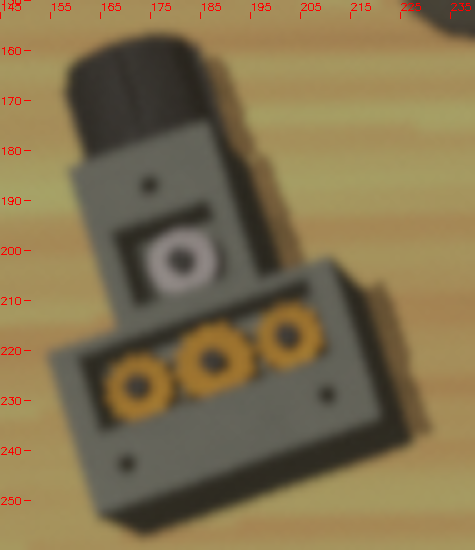

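View pics/box.png

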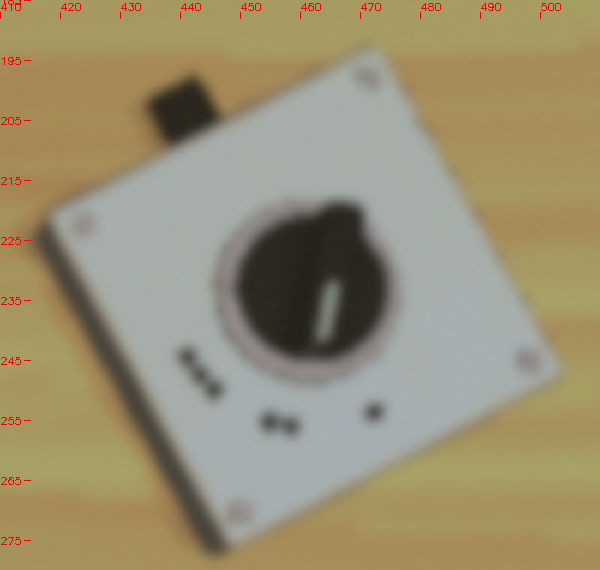

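The plate at crop (275,290) has its narrow end at upper left. The gearbox's narrow end is towards the motor, at the top. On the box, the dots read from right to left as one, two and three. Next I'll compute positions and check the sizes of both plates.

```bash
cat >> h.py <<'E'
def rigid(model,pts):
    m=np.array(model)[:,0]+1j*np.array(model)[:,1]; p=np.array(pts)[:,0]+1j*np.array(pts)[:,1]
    mc=m-m.mean();pc=p-p.mean();s=(np.conj(mc)@pc)/(np.conj(mc)@mc).real
    th=np.angle(s);o=p.mean()-np.exp(1j*th)*m.mean()
    res=abs(o+np.exp(1j*th)*m-p)
    return np.array([o.real,o.imag]),th,abs(s),res
H=[(-.042,.042),(-.042,-.042),(.064,0)]
E
python3 - <<'E'
from h import *
np.set_printoptions(precision=4,suppress=True)
def cr(x,y,u,v,s): return (u+(x+.5)/s-.5, v+(y+.5)/s-.5)
def W(pl,u,v,s,z): return [px2w("top",*cr(x,y,u,v,s),z)[:2] for x,y in pl]
for a in ([(253,455),(446,312),(173,142)],[(446,312),(253,455),(173,142)]):
    print("cover",rigid(H,W(a,270,185,6,.006)))
print("big", [np.linalg.norm(px2w("top",490,337,.006)-px2w("top",442,400,.006)),np.linalg.norm(px2w("top",490,337,.006)-px2w("top",522,380,.006))])
for a in ([(126,464),(327,395),(150,185)],):
    print("gear",rigid(H,W(a,145,150,5,.075)))
d=W([(374,411),(280,425),(200,373)],410,185,6,.045)
dm=[.046*np.array([np.cos(np.pi-a),np.sin(np.pi-a)]) for a in (0,.7,1.4)]
o,th,s,r=rigid(dm,d);print("box dots",o,th,s,r)
c=W([(45,220),(222,545),(562,372),(372,45)],410,185,6,.045)
cm=[(-.065,.065),(-.065,-.065),(.065,-.065),(.065,.065)]
for k in range(4):
    o2,t2,s2,r2=rigid(cm[k:]+cm[:k],c)
    print("box corners",o2,t2,s2,r2)
p=W([(334,283),(322,340)],410,185,6,.091); v=p[1]-p[0]; print("ptr",p, np.arctan2(v[1],v[0]))
print("zero dir",th+np.pi)
for p in p: w=p-o; print("radius",np.linalg.norm(w),"sel", (th+np.pi-np.arctan2(w[1],w[0])+np.pi)%(2*np.pi)-np.pi)
print("sel", (th+np.pi-np.arctan2(v[1],v[0])+np.pi)%(2*np.pi)-np.pi)
E
```

```text
cover (array([0.5069, 0.0089]), np.float64(0.6076561493171032), np.float64(1.0010473469329522), array([0.0005, 0.0003, 0.0003]))
cover (array([0.5069, 0.0088]), np.float64(0.5919678343656812), np.float64(0.36069216377296237), array([0.0844, 0.0836, 0.0008]))
big [np.float64(0.1605001050448847), np.float64(0.1043720358961376)]
gear (array([0.5364, 0.2719]), np.float64(0.30960191842073215), np.float64(1.000699484577402), array([0.0002, 0.0002, 0.0001]))
box dots [ 0.4916 -0.2849] 0.45491946308439873 1.0020691216425548 [0.0002 0.0005 0.0002]
box corners [ 0.4908 -0.2828] -1.1158105721476805 0.9774681934177958 [0.0032 0.003  0.0014 0.0018]
box corners [ 0.4908 -0.2828] -2.686606898942577 0.9774681934177958 [0.0032 0.003  0.0014 0.0018]
box corners [ 0.4908 -0.2828] 2.025782081442113 0.9774681934177958 [0.0032 0.003  0.0014 0.0018]
box corners [ 0.4908 -0.2828] 0.45498575464721613 0.9774681934177958 [0.0032 0.003  0.0014 0.0018]
ptr [array([ 0.4873, -0.2841]), array([ 0.4687, -0.2792])] 2.8799604558125775
zero dir 3.596512116674192
radius 0.0043329090600601914 sel 0.6220275769786499
radius 0.023560869922494485 sel 0.6991934234586976
sel 0.7165516608616143
```

The plate at (317,232) fits the described hole pattern at scale 1.001. The other plate's hole pitch is about 104 mm against 84 mm, so it is the larger size and not the one wanted. The selector is at about 0.7 (two dots). I'll plan the knob turn, checking IK first.

```bash
cat >> h.py <<'E'
from scipy.spatial.transform import Rotation as Ro
def down(phi):
    y=np.array([np.cos(phi),np.sin(phi),0]);z=np.array([0,0,-1.])
    return Ro.from_matrix(np.stack([np.cross(y,z),y,z],1)).as_quat()
E
python3 - <<'E'
from h import *
np.set_printoptions(precision=3,suppress=True)
K=np.array([.4916,-.2849])
for nm,xy,z,phis in (("knob",K,.064,(1.326,.626)),("cover",(.5069,.0089),.0123,(2.178,)),("gear",(.5364,.2719),.107,(1.880,))):
  for ph in phis:
    for k in (0,np.pi): print(nm,ph-k,robot.solve_ik([*xy,z],down(ph-k)))
E
```

```text
knob 1.326 [-0.546  0.583  1.847 -0.     0.712 -1.872]
knob -1.815592653589793 [-0.546  0.583  1.847 -0.     0.712  1.269]
knob 0.626 [-0.546  0.583  1.847 -0.     0.712 -1.172]
knob -2.5155926535897932 [-0.546  0.583  1.847 -0.     0.712  1.969]
cover 2.178 [-0.006  0.621  1.989 -0.     0.532 -2.184]
cover -0.9635926535897932 [-0.006  0.621  1.989 -0.     0.532  0.958]
gear 1.88 [ 0.449  0.552  1.758 -0.     0.832 -1.431]
gear -1.2615926535897932 [ 0.449  0.552  1.758 -0.     0.832  1.711]
```

Run:
```python
from h import *
import cv2
np.set_printoptions(precision=3,suppress=True)
K=[.4916,-.2849]; q=down(1.326-np.pi)
robot.reach([*K,.17],q); print(robot.read_state()["t"])
robot.move_linear([*K,.064],.12); s=robot.read_state(); print(s["t"],s["force"],s["position"])
robot.grasp(30); s=robot.read_state(); print(s["t"],s["force"],s["moment"],s["width"])
j=s["joint_pos"].copy(); j[5]+=.71
robot.set_joints(j); s=robot.read_state(); print(s["t"],s["force"],s["moment"],s["width"],s["joint_pos"])
for n in ("top","side"): cv2.imwrite(f"pics/{n}1.png",robot.snapshot(n)[:,:,::-1])
```

```text
1.7583
2.7917 [-0.542  0.341  0.238] [ 0.492 -0.285  0.065]
3.4417 [-3.109 -5.009  2.376] [-0.548  0.441  0.011] 0.15737043635592932
4.1583 [-0.639 -1.903 -0.708] [-0.273  0.009 -0.046] 0.15805533159947202 [-0.547  0.582  1.846 -0.002  0.712  1.977]
```

Run:
```python
from h import *
import cv2
np.set_printoptions(precision=3,suppress=True)
robot.hold(.3); robot.open()
p=robot.read_state()["position"]; robot.move_linear([p[0],p[1],.17],.2)
C=[.5069,.0089]
robot.reach([*C,.15],down(2.178-np.pi)); print(robot.read_state()["t"])
im=robot.snapshot("top")[:,:,::-1]; cv2.imwrite("pics/top2.png",im)
c=cv2.resize(im[185:280,410:510],None,fx=6,fy=6,interpolation=cv2.INTER_CUBIC); cv2.imwrite("pics/box2.png",c)
cv2.imwrite("pics/side2.png",robot.snapshot("side")[:,:,::-1])
```

```text
7.0583
```

View pics/box2.png

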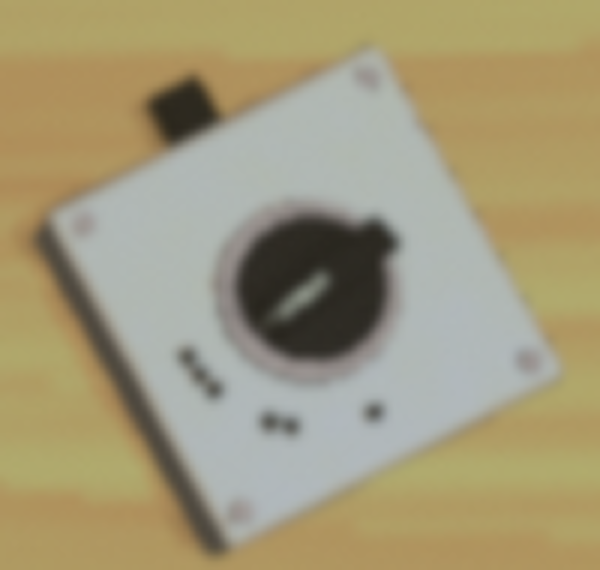

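View pics/side2.png

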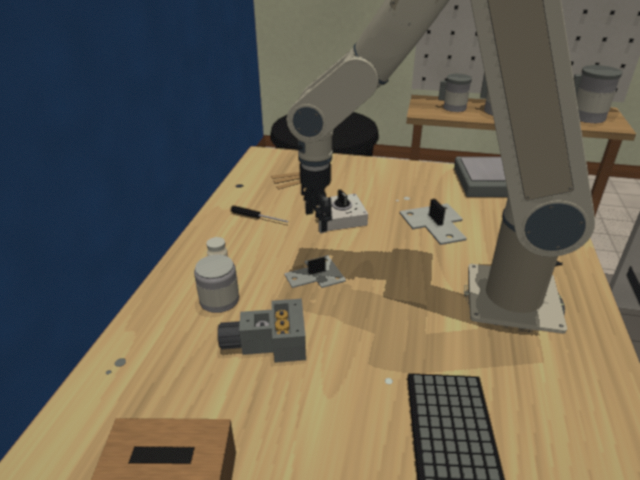

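The pointer line now runs from crop (330,278) to (268,325), towards the three dots. I'll compute that angle, then grasp the plate.

Run:
```python
from h import *
import cv2
np.set_printoptions(precision=4,suppress=True)
f=lambda x,y: px2w("top",410+(x+.5)/6-.5,185+(y+.5)/6-.5,.091)[:2]
v=f(268,325)-f(330,278); print("sel",3.5965-np.arctan2(v[1],v[0])%(2*np.pi))
C=[.5069,.0089]
robot.move_linear([*C,.0125],.12); s=robot.read_state(); print(s["t"],s["force"],s["position"])
robot.grasp(60); s=robot.read_state(); print(s["t"],s["force"],s["width"],s["position"])
p=s["position"]
robot.move_linear([*C,.2],.15); s=robot.read_state(); print(s["t"],s["force"],s["width"])
for n in ("top","side"): cv2.imwrite(f"pics/{n}3.png",robot.snapshot(n)[:,:,::-1])
```

```text
sel 1.406648207404034
8.4583 [ 0.3389 -0.1785 -0.3523] [0.5074 0.0089 0.0131]
9.1083 [-0.9346 -0.616   5.6958] 0.15339069489719132 [0.507  0.0089 0.0127]
10.5083 [ 0.901   0.9169 -3.2102] 0.15561876987788104
```

View pics/side3.png

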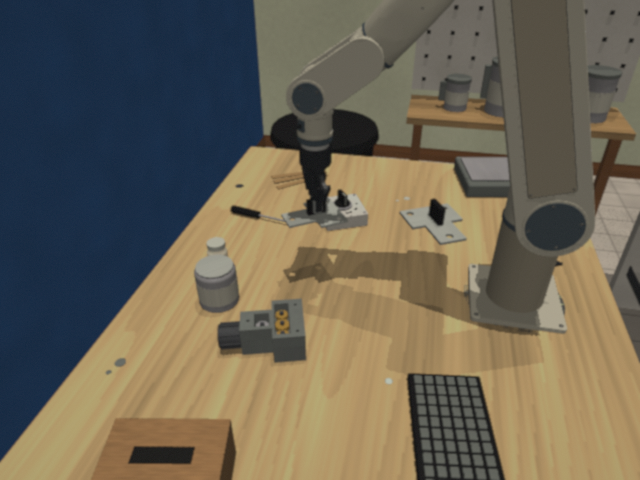

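View pics/top3.png

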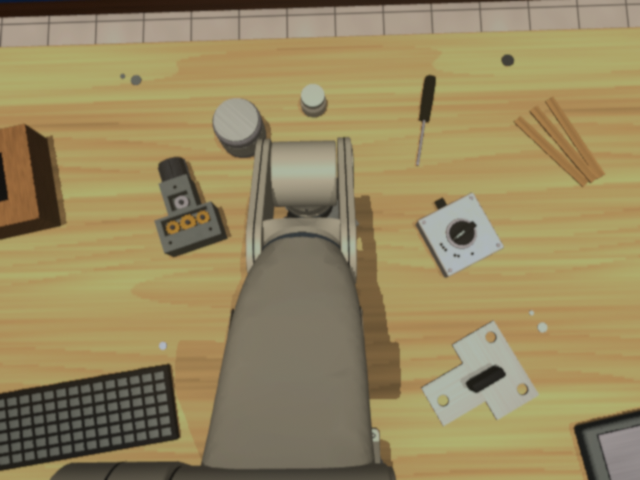

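The selector measures 1.41, and the plate is held (3.2 N of weight, jaws at 0.156). I'll move it over the gearbox.

Run:
```python
from h import *
import cv2
np.set_printoptions(precision=4,suppress=True)
G=[.5364,.2719]; q=down(.3096+np.pi/2-np.pi-.0005)
robot.reach([*G,.2],q); s=robot.read_state(); print(s["t"],s["position"])
robot.move_linear([*G,.110],.08); robot.hold(.3); s=robot.read_state(); print(s["t"],s["position"],s["force"],s["width"],Ro.from_quat(s["tool_rot"]).as_matrix()[:,1:])
for n in ("top","side"): cv2.imwrite(f"pics/{n}4.png",robot.snapshot(n)[:,:,::-1])
im=cv2.imread("pics/side4.png")
u,v,w,h,sc=200,270,130,100,6
c=cv2.resize(im[v:v+h,u:u+w],None,fx=sc,fy=sc,interpolation=cv2.INTER_CUBIC)
for i in range(0,w,10): cv2.putText(c,str(u+i),(i*sc,10),0,.35,(0,0,255),1)
for i in range(0,h,10): cv2.putText(c,str(v+i),(0,i*sc+4),0,.35,(0,0,255),1)
cv2.imwrite("pics/side4c.png",c)
```

```text
11.6417 [0.5361 0.271  0.1996]
13.2167 [0.5365 0.272  0.1103] [ 0.483  -0.3013 -2.7982] 0.1535965826353309 [[ 0.3041  0.0004]
 [-0.9526  0.0003]
 [-0.0001 -1.    ]]
```

View pics/side4c.png

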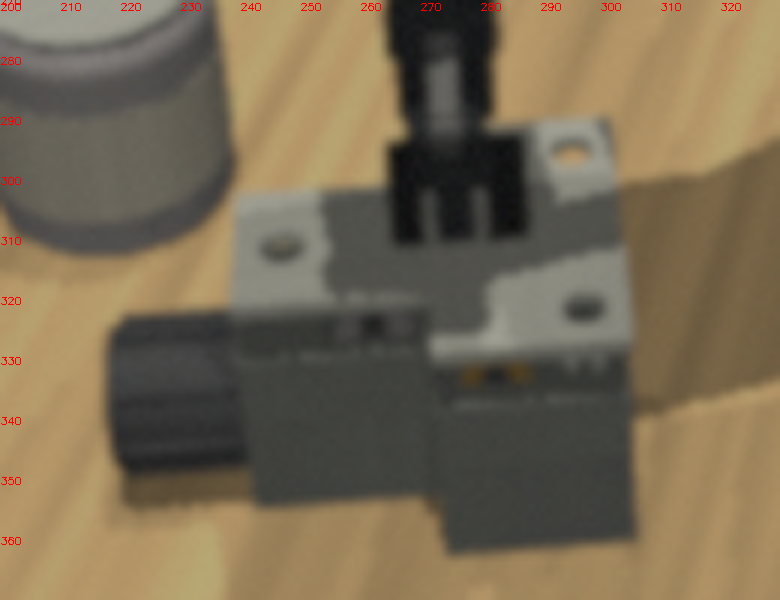

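View pics/top4.png

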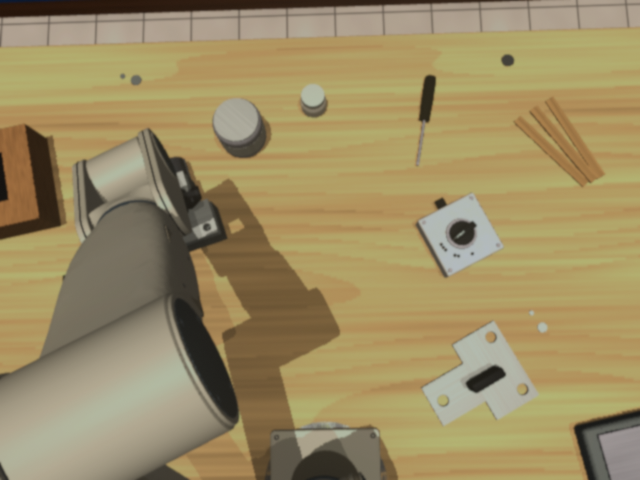

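The plate hovers over the gearbox with its narrow end towards the motor. Its holes in the side crop are at about (282,248), (584,308) and (572,153). To cross-check, I'll measure the threads with the same camera in the unobstructed earlier picture.

Run:
```python
from h import *
import cv2
im=cv2.imread("pics/side2.png")
u,v,w,h,sc=215,290,100,75,8
c=cv2.resize(im[v:v+h,u:u+w],None,fx=sc,fy=sc,interpolation=cv2.INTER_CUBIC)
cv2.imwrite("pics/side2c.png",c)
im=cv2.imread("pics/side4.png")
c=cv2.resize(im[v-10:v-10+h,u+5:u+5+w],None,fx=sc,fy=sc,interpolation=cv2.INTER_CUBIC)
cv2.imwrite("pics/side4d.png",c)
```

```text
(no output)
```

View pics/side2c.png

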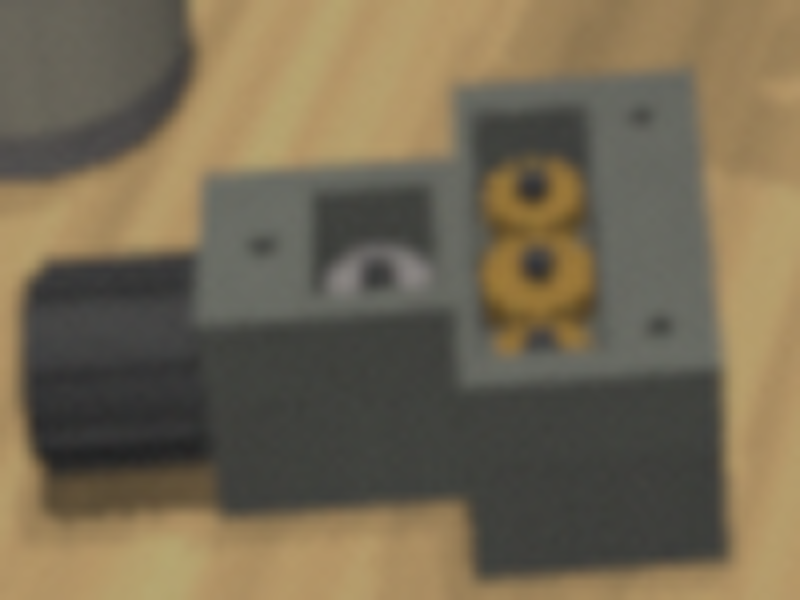

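View pics/side4d.png

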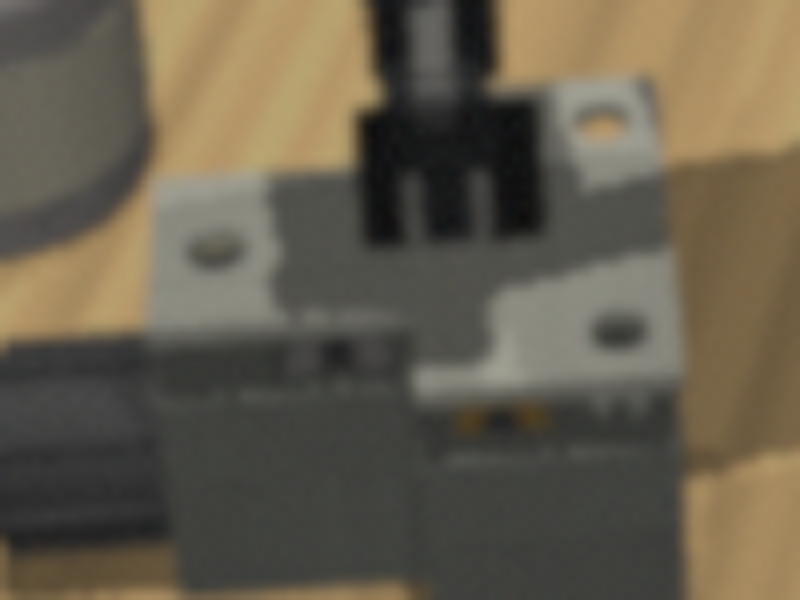

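Run:
```python
from h import *
np.set_printoptions(precision=4,suppress=True)
def P(l,u,v,z): return np.array([px2w("side",u+(x+.5)/8-.5,v+(y+.5)/8-.5,z)[:2] for x,y in l])
T=P([(659,325),(641,116),(262,244)],215,290,.075)
print("gear side",rigid(H,T))
for z in (.1006,.1036):
  C=P([(619,330),(602,120),(216,246)],220,280,z); print(z,"cover side",rigid(H,C),"\n",C-T)
s=robot.read_state();print(s["t"],s["position"],s["joint_vel"],s["force"])
```

```text
gear side (array([0.5373, 0.2712]), np.float64(0.3080193295437492), np.float64(0.9993141937378583), array([0.0003, 0.0003, 0.0002]))
0.1006 cover side (array([0.5372, 0.2683]), np.float64(0.30065418960165996), np.float64(1.0080273404235007), array([0.0008, 0.0003, 0.0005])) 
 [[-0.0003 -0.0019]
 [-0.0003 -0.0033]
 [ 0.0005 -0.0033]]
0.1036 cover side (array([0.5361, 0.2714]), np.float64(0.30065418960165907), np.float64(1.0039685055440601), array([0.0005, 0.0002, 0.0003])) 
 [[-0.0012  0.0011]
 [-0.0013  0.0001]
 [-0.0008 -0.0003]]
13.3167 [0.5365 0.2719 0.1102] [-0.0015  0.0013  0.001   0.0023 -0.0008  0.001 ] [ 0.392  -0.596  -2.6624]
```

In the side camera, every hole is within about 1.6 mm of its thread horizontally when taken at the top-face height. The arm is still, so I'll hand the job in.

Run:
```python
from h import *
robot.hold(.3); print(robot.finish_job()); s=robot.read_state(); print(s["t"],s["position"],s["width"],s["force"])
```

```text
the job is handed in; nothing more can be done
None
the job is handed in; nothing more can be done
```

I turned the selector from two dots to three, picked up the smaller cover plate by its grip bar, and handed the job in at about 13.6 s with the plate still held over the gearbox. The interface gave no verdict.

Last checks before handing in:
- **Selector:** it reads 1.41 rad in the top camera; 1.2 to 1.6 is wanted.
- **Grip and stillness:** the jaws were closed on the bar carrying about 2.7 N (3.2 N just after lifting), and the arm was still.
- **Height:** the underside should be about 22 mm above the flange. This comes from the tool height, not from a direct measurement of the plate.
- **Hole alignment:** in the side camera each hole is within about 1.6 mm of its thread, and the plate's angle is within about 0.01 rad of the gearbox's.
- **Where the checks disagreed:** at a face height 3 mm lower, the same picture gives about 3.3 mm. That is still inside the 5 mm limit, but the upper height fits the known hole spacing better. The arm hid most of the plate from the top camera, so this check rests on the side camera alone.
- **Bystanders:** the tin, jar and screwdriver look unmoved in the pictures.

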